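# Load a rolling bottle into a sloping feed rack

## Task

A small amber bottle lies on its side on the mat. First swing the stop arm of the sloping feed rack fully shut across the low end of the lane; then lift the bottle and, without dropping it, lay it crosswise in the lane on its side, cap pointing away from the robot, so that it ends lying still against the shut arm. Leave the other things on the mat where they are.

Things in the scene. Friction and masses are not known exactly. Their poses are not given: they have to be found in the camera images.
- feed_rack: Fixed rack: grey plate 144 x 205 mm, aluminium lane on it. Origin on the mat near its middle, z up. The lane runs along y, falling 5 degrees towards +y (robot's left, rack turned up to 0.2 rad); +x is away from the robot. Lane inside: x -49 to 49, y -84 to 75 mm; deck 36 mm above the mat at the high end, 22 at the low. Walls 4 mm thick, 10 mm above the deck; none at the low end.
- stop_arm (a joint): Angle of the steel stop arm, rad: 0 = open (points downhill, rack +y), 1.57 = shut on its end stop (across the lane's low end, along rack +x). Turns clockwise from above to shut, friction about 0.05 N m; stays where left. Bar 10 mm wide, 36 to 48 mm above the mat, 124 mm from hinge to knob axis. Shut, its uphill face is at rack y = 82 mm. If open, a bottle in the lane rolls out.
- stop_knob (a point): Point on the axis of the black upright knob at the arm's free end, 66 mm above the mat. Cylinder 14 mm in diameter, from 48 to 84 mm above the mat; it moves with the arm on a circle of 124 mm radius about the hinge.
- stop_hinge (a point): Point on the arm's upright hinge axis at the robot-side corner of the lane's low end, 42 mm above the mat; in the rack's frame x = -62, y = 87 mm.
- lane_rest (a point): Centre of the place where the bottle's middle comes to rest against the shut arm: in the rack's frame x = 0, y = +62 mm, z = 43 mm.
- bottle: Small amber bottle with a black cap, 40 mm in diameter and 82 mm long with its cap, about 0.1 kg, lying on its side on the mat with its axis 20 mm above it; it rolls freely. Origin: centre of its foot; its z axis runs along the bottle from foot to cap. It acts as a plain cylinder over its whole length.
- bottle_mid (a point): Middle of the lying bottle, on its axis, 41 mm from the foot.
- bottle_cap (a point): Centre of the top of the bottle's cap, 82 mm from the foot.
- big_bottle: Bystander: larger amber bottle, 48 mm in diameter, 98 mm high, standing upright behind. Origin: centre of its foot.
- petri: Bystander: round petri dish, 62 mm in diameter, 15 mm high, on the mat near the robot. Origin: centre of its underside.
- kitchen_timer: Bystander: small white digital timer, 66 x 62 x 18 mm, on the mat near the robot. Origin: centre of its underside.
Things that resemble listed ones, but are neither listed nor needed, are in the scene too. Leave any blue or turquoise look-alike of the bottle alone.

How it is judged:
By the outcome, as a careful person would: the job done as asked, in the order asked, and still so for the second after the job is handed in, with the robot touching nothing.
It also fails if it takes over 58 s, if anything falls off the work surface, if the arm or the gripper's body presses on something with over 40 N, if the wrist force passes 120 N, or if a joint passes its speed limit or range.

## Robot

A 6-joint arm with a two-finger parallel gripper is mounted at the origin on a cart in front of the work surface, level with it; the furniture and walls round the work are solid. World frame = base frame: x ahead of the robot, y to its left, z up, the work surface at z = 0. Lengths are in m, angles in rad, forces in N, time in s.
With the tool pointing down it reaches from about 0.25 to 0.725 m from the base axis. Payload 4 kg.
Tool frame: the origin (TCP) lies midway between the tips of the shut fingers; the grasp point (between the pads) lies bot.tcp_to_grasp behind it (bot.tcp_to_grasp is the distance from the TCP to the grasp point, in m); z points along the fingers, y is the line along which they close (so a half turn about z gives the same grasp; the last joint's range is limited). The gripper opens to 85 mm and grips with 20 to 120 N. Pads are 22 mm wide; open, the fingers measure 114 mm over their backs; the gripper's body (76 mm by 85 mm) begins 54 mm behind the grasp point. The pads swing forward as they close: fully open they stand 13 mm farther back than shut.
Start: joints at [-1.338, 0.241, 0.005, 1.335, 0, 1.571], TCP at [0.115, -0.487, 0.231] pointing down, gripper open.
Joint ranges: [-2.72, 2.72], [-1.05, 1.87], [-1.09, 1.28], [-1.99, 2.15], [-1.42, 1.44], [-3.14, 3.14]. Speed limits (rad/s): [2.79, 2.79, 3.14, 3.14, 3.14, 3.14].

## Interface

Orientations are given as a unit quaternion [x, y, z, w].
In Python, from workcell import readout, camera, bot gives the robot as it stands. The module is installed in compiled form; this text tells all that it offers.
- The arm moves only by the tool jog_arm, never from a script. Its argument "motion" is a list of rows, each an object of numbers: "x", "y", "z": the shift along the tool's x, y, z in mm; "spin": the turn about the tool's z in degrees; "fingers": the closure, from -1 (fully open) to 1 (shut). A call has 1 to 8 rows; each row is the pose to reach, as a shift and turn from the pose commanded when the call began, along the tool's axes at that moment; what a row does not reach only later rows make up. A row lasts 1/8 s, in which the tool goes at most 62.5 mm and 10.7 degrees, less where a joint would pass 70% of its speed; a pose out of reach is approached as far as the arm can. A call with a gripper value outside its range is refused whole. The fingers move at their own pace and stop on an object; the grip force is fixed at half the most. Time passes only in rows, so rows that repeat a pose let the fingers close. It gives the time, the measured TCP pose, the force, the opening and the grip force at its end, in the units of the state.
- readout.get_obs(): the state, without advancing time (a new reading comes with each control period).
- camera(name): name is "scene" or "top"; returns a dict with "pixels" (480x640x3 uint8, red, green, blue), "K" (3x3 intrinsics, pixels), "rvec" (rotation vector, rad) and "tvec" (3), from world to camera coordinates, as OpenCV has them. Camera axes: x right, y down, z forward; pixel columns grow to the right and rows downward; lengths in m; the calibration is good to about 2 mm. A picture is of the moment at which its call begins. There is no depth.
- bot.job_done(): hands the job in; it is judged then, once.
The state is a dict: "clock": time; "joint_pos": joint angles; "joint_vel": joint speeds; "tau": joint torques, N m; "eef_pos": TCP position; "tool_rot": TCP orientation; "ft_force": force on the tool from outside, world axes, zero at the start; "ft_torque": the same for the moment, N m; "grip_width": finger opening in m; "grasp_force": force on a finger pad.
Only numpy, scipy, OpenCV 4.12 (cv2) and the standard library are available. Lean on these libraries where they do the work, as an engineer would, in place of code of your own. Each camera call takes 0.05 s, during which the arm holds its last target. There are 200 camera calls.

## Working session

There is one attempt and no reset: what is moved stays moved. The work goes in short steps, Python scripts to look and compute and a tool call to move; the robot and the scene stay as the last step left them, time stands still between calls to the robot, and variables do not carry over. Pictures are saved under pics/ and viewed, at most 10 in all, crops included, and the job is handed in when it is done.

Besides the shell and the picture viewer there is one more tool, called after ">>>" in YAML: its name, and indented under it one key for each argument. jog_arm: Moves the arm, as the interface text tells. Its arguments: {"type":"object","properties":{"motion":{"type":"array"}},"required":["motion"]}

```bash
mkdir -p pics; cat > h.py <<'E'
import numpy as np, cv2
from workcell import readout, camera, bot
def save(name,fn):
    c=camera(name); cv2.imwrite('pics/'+fn,cv2.cvtColor(c['pixels'],cv2.COLOR_RGB2BGR)); np.savez('pics/'+fn+'.npz',**{k:np.array(c[k]) for k in c}); return c
def ray(c,uv,z):
    R=cv2.Rodrigues(np.array(c['rvec'],float))[0]; t=np.array(c['tvec'],float).ravel()
    d=R.T@np.linalg.inv(c['K'])@np.array([uv[0],uv[1],1.]); o=-R.T@t
    return o+d*(z-o[2])/d[2]
def proj(c,p):
    return cv2.projectPoints(np.array(p,float).reshape(-1,3),np.array(c['rvec'],float),np.array(c['tvec'],float),np.array(c['K'],float),None)[0].reshape(-1,2)
E
python3 - <<'E'
from h import *
for n in('top','scene'):
    c=save(n,n+'0.png'); R=cv2.Rodrigues(np.array(c['rvec'],float))[0]; print(n,-R.T@np.array(c['tvec']).ravel(), R.round(2).tolist(),np.array(c['K']).round(0).tolist())
o=readout.get_obs(); print(o); print(bot.tcp_to_grasp)
E
```

```text
top [ 0.48780374 -0.02147679  1.06888229] [[-0.02, -1.0, -0.01], [-1.0, 0.02, -0.09], [0.09, 0.01, -1.0]] [[457.0, 0.0, 327.0], [0.0, 457.0, 237.0], [0.0, 0.0, 1.0]]
scene [-0.24293237  0.86832621  0.71998507] [[-0.74, -0.68, 0.02], [-0.33, 0.34, -0.88], [0.59, -0.65, -0.48]] [[525.0, 0.0, 317.0], [0.0, 525.0, 241.0], [0.0, 0.0, 1.0]]
{'clock': 0.1, 'joint_pos': array([-1.33800485e+00,  2.41344842e-01,  3.86663151e-03,  1.33519486e+00,
        3.67287153e-05,  1.57080982e+00]), 'joint_vel': array([-4.57310937e-05,  2.50575533e-04,  1.99858690e-03,  1.46054926e-03,
        1.61760827e-04,  1.84387254e-03]), 'tau': array([ 9.38905432e-04, -3.73138618e+01,  2.53009379e+01,  1.08439519e-02,
       -1.36948415e-04, -5.00781368e-06]), 'eef_pos': array([ 0.11522896, -0.48596567,  0.23050131]), 'tool_rot': array([ 9.93234008e-01,  1.16126329e-01, -9.07419730e-05, -9.34152336e-04]), 'ft_force': array([ 0.85754219, -0.06289478,  0.48496445]), 'ft_torque': array([-0.02156525, -0.01592718, -0.01451572]), 'grasp_force': 0.0, 'grip_width': 0.085571348478366}
0.0187
```

View pics/top0.png

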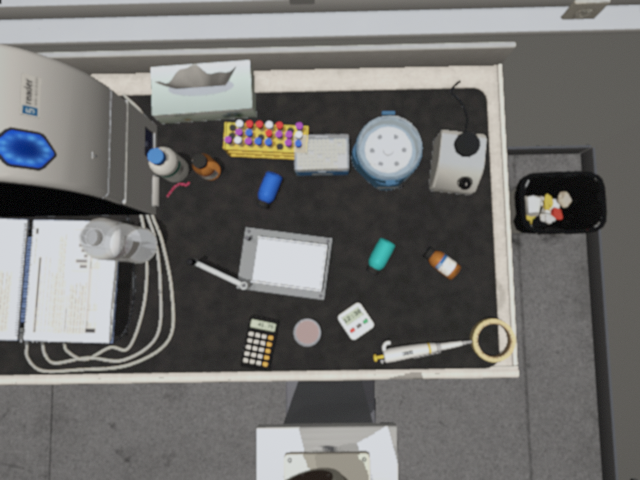

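View pics/scene0.png

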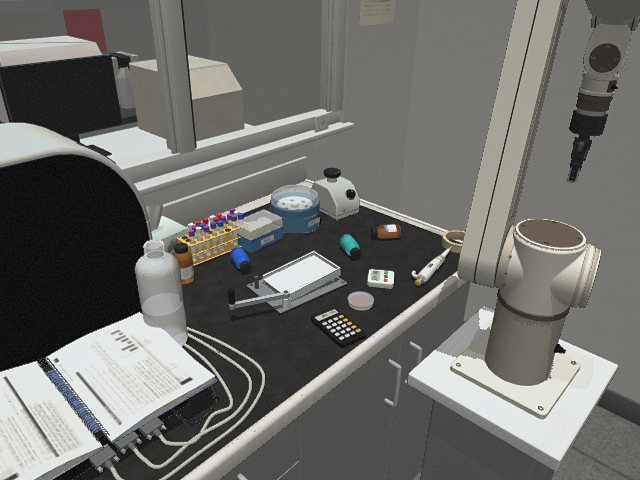

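The top view shows the amber bottle at about (445,263), with its cap up-left at (428,252). The rack is at (287,264). Its hinge is near (243,286) and the knob near (194,262). In the scene view the bottle is at (387,232) and the knob at (232,298).

```bash
python3 - <<'E'
from h import *
a=cv2.imread('pics/top0.png')[215:315,180:480]
cv2.imwrite('pics/crop0.png',cv2.resize(a[:, :160],None,fx=5,fy=5,interpolation=cv2.INTER_CUBIC))
c=np.load('pics/top0.png.npz')
hsv=cv2.cvtColor(c['pixels'],cv2.COLOR_RGB2HSV)
m=cv2.inRange(hsv,(5,120,60),(18,255,230)); m[:, :415]=0;m[:,480:]=0;m[:230]=0;m[300:]=0
print('amber',cv2.minAreaRect(cv2.findNonZero(m)),cv2.findNonZero(m).mean(0))
b=hsv[...,2]; L=cv2.inRange(hsv,(0,0,55),(179,255,255)); n,l,s,ce=cv2.connectedComponentsWithStats(L)
for i in range(1,n):
    if s[i,4]>200: print(s[i],ce[i],cv2.minAreaRect(cv2.findNonZero((l==i).astype(np.uint8))))
g=cv2.cvtColor(c['pixels'],cv2.COLOR_RGB2GRAY)
print(g[262,238:345:2]); print(g[225:302:2,290])
E
```

```text
amber ((443.9072570800781, 264.4290466308594), (32.0546760559082, 17.802961349487305), 37.405357360839844) [[441.98333333 262.92083333]]
[     0      0    640    480 216004] [317.78620303 235.05846188] ((319.5, 239.5), (479.0, 639.0), 90.0)
[191 153  30  29 568] [206.19542254 167.29753521] ((205.75001525878906, 166.75), (31.819805145263672, 22.62741470336914), 45.0)
[257 164  26  41 627] [268.83094099 186.03508772] ((269.25860595703125, 185.1034393310547), (19.498010635375977, 41.224365234375), 21.801406860351562)
[ 524  191   49   36 1185] [546.18565401 206.91561181] ((548.4679565429688, 208.1998748779297), (31.746871948242188, 48.75666046142578), 83.8844985961914)
[ 194  226  139   75 6219] [279.95674546 263.65203409] ((262.24652099609375, 260.2454528808594), (134.357666015625, 64.95199584960938), 7.471559047698975)
[368 229  28  43 673] [380.27637444 252.48291233] ((381.56365966796875, 251.6976318359375), (24.36073875427246, 42.12914276123047), 11.888657569885254)
[428 250  34  31 638] [444.26175549 264.39655172] ((443.96484375, 264.1108093261719), (34.040435791015625, 20.07135963
[... 250 characters left out ...]
0.0, 29.0), 90.0)
[249 318  28  15 295] [262.50847458 325.03728814] ((262.4038391113281, 324.98077392578125), (27.848487854003906, 10.786385536193848), 11.309932708740234)
[242 330  33  38 864] [257.60648148 348.63888889] ((257.3975524902344, 348.4780578613281), (27.6578426361084, 34.0135612487793), 12.094757080078125)
[ 44 113 157 155 155 156 155 154 181 217 218 218 217 217 217 218 217 218
 217 218 217 218 218 218 218 218 218 217 217 218 217 217 217 217 217 217
 218 217 217 218 217 218 213 195 118 132  46  46  47  47  46  46  47  47]
[ 49  52  50  53 135 155 154 162 202 215 218 217 218 218 217 218 217 217
 218 218 218 217 217 218 217 218 217 217 217 217 195 182 156 158 159 116
  49  51  53]
```

View pics/crop0.png

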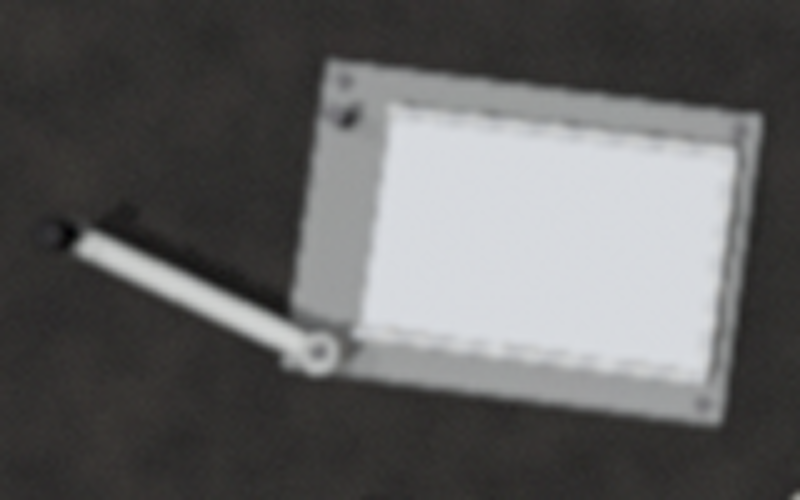

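```bash
python3 - <<'E'
from h import *
a=cv2.imread('pics/top0.png')[235:285,415:475]; s=cv2.imread('pics/scene0.png')[210:260,360:420]
z=lambda q:cv2.resize(q,None,fx=6.5,fy=6.5,interpolation=cv2.INTER_CUBIC)
q=np.hstack([z(a),z(s)]); cv2.imwrite('pics/crop1.png',cv2.convertScaleAbs(q,alpha=1.6))
c=np.load('pics/top0.png.npz')
f=lambda u,v:(180+(u)/5-.4,215+v/5-.4)
P=np.array([ray(c,f(*p),.004) for p in[(330,60),(762,115),(722,425),(287,365)]]); print(P.round(4).tolist(),P.mean(0))
e=[P[0]-P[1],P[3]-P[2]]; print('rack y dir ang',[np.arctan2(-v[0],v[1]) for v in e]+[np.arctan2(v[1],v[0]) for v in(P[0]-P[3],P[1]-P[2])],[np.linalg.norm(P[i]-P[i-1]) for i in range(4)])
L=np.array([ray(c,f(*p),z) for p,z in[((388,102),.034),((738,145),.046),((708,385),.046),((358,335),.034)]]);print('lane',L.round(4).tolist(),[np.linalg.norm(L[i]-L[i-1]) for i in range(4)])
h=ray(c,f(318,352),.05);k=ray(c,f(53,234),.084);print('hinge',h,'knob',k,np.linalg.norm((h-k)[:2]))
g=cv2.imread('pics/scene0.png')
E
```

```text
[[0.6115, 0.1826, 0.004], [0.582, -0.02, 0.004], [0.4384, 0.001, 0.004], [0.4693, 0.2027, 0.004]] [0.525278   0.09159477 0.004     ]
rack y dir ang [np.float64(-0.14486639844914323), np.float64(-0.1518966490245698), np.float64(-0.14031783213194918), np.float64(-0.14533217379683425)] [np.float64(0.14369014780018038), np.float64(0.20481197093433734), np.float64(0.1451235101704434), np.float64(0.20409583770944162)]
lane [[0.5883, 0.1504, 0.034], [0.5649, -0.0091, 0.046], [0.4581, 0.0061, 0.046], [0.4827, 0.1643, 0.034]] [np.float64(0.10646486436626257), np.float64(0.16160250515489755), np.float64(0.10790991276925732), np.float64(0.16056732018247902)]
hinge [0.47557677 0.17924225 0.05      ] knob [0.52865186 0.28746958 0.084     ] 0.12054094303678997
```

View pics/crop1.png

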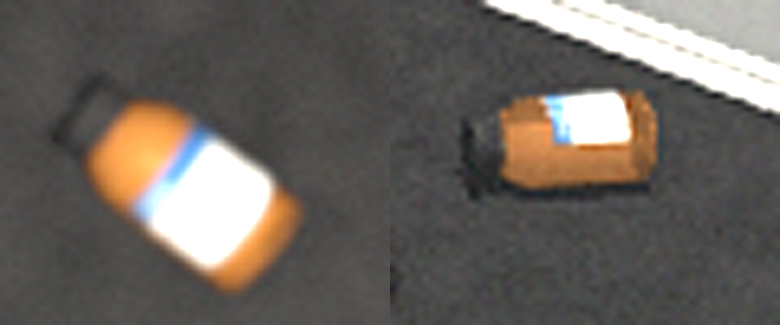

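```bash
cat >> h.py <<'E'
RO=np.array([.5244,.0843]); TH=-.145
RX=np.array([np.cos(TH),np.sin(TH)]); RY=np.array([-np.sin(TH),np.cos(TH)])
H=RO-.062*RX+.087*RY
def pose():
    from scipy.spatial.transform import Rotation as Ro
    o=readout.get_obs(); R=Ro.from_quat(o['tool_rot']).as_matrix(); return o,R,np.array(o['eef_pos'])
def plan(ts):
    o,R,p=pose(); a0=np.degrees(np.arctan2(R[1,0],R[0,0])); print('at',p.round(4),'ang',a0.round(1),'w',round(o['grip_width'],4),'F',o['ft_force'].round(1),'t',o['clock'],'j',o['joint_pos'].round(2))
    for x,y,z,a in ts:
        d=R.T@(np.array([x,y,z])-p); print((d*1000).round(1).tolist(),'spin',round((a0-a+180)%360-180,1))
E
python3 - <<'E'
from h import *
c=np.load('pics/top0.png.npz')
print('bottle cap,foot',ray(c,(426.6,251.9),.02),ray(c,(455.4,273.1),.02)); s=np.load('pics/scene0.png.npz')
print('scene',ray(s,(360+478/6.5-60+0,210+157/6.5),.02),ray(s,(360+(650-390)/6.5,210+140/6.5),.02))
print(H)
plan([(.499,.306,.16,63.9)])
E
```

```text
bottle cap,foot [ 0.54379361 -0.23629617  0.02      ] [ 0.49426822 -0.30005757  0.02      ]
scene [ 0.52920761 -0.23108864  0.02      ] [ 0.48397434 -0.29805416  0.02      ]
[0.47562148 0.17934554]
at [ 0.1152 -0.486   0.2305] ang 13.3 w 0.0856 F [ 0.9 -0.1  0.5] t 0.1 j [-1.34  0.24  0.    1.34  0.    1.57]
[556.1, -681.9, 71.8] spin -50.6
```

>>> jog_arm:
  motion:
    - {"x": 45, "y": -40, "spin": -6, "fingers": 1}
    - {"x": 90, "y": -85, "spin": -12, "fingers": 1}
    - {"x": 130, "y": -130, "spin": -18, "fingers": 1}
    - {"x": 170, "y": -180, "spin": -24, "fingers": 1}
    - {"x": 205, "y": -230, "spin": -30, "fingers": 1}
    - {"x": 240, "y": -280, "spin": -36, "fingers": 1}
    - {"x": 275, "y": -330, "spin": -40, "fingers": 1}
    - {"x": 310, "y": -380, "spin": -45, "fingers": 1}

```text
validation failed for argument at $.mo...
```

```bash
python3 -c "
from h import *
plan([(.499,.306,.16,63.9)])"
```

```text
at [ 0.1152 -0.486   0.2305] ang 13.3 w 0.0856 F [ 0.9 -0.1  0.5] t 0.1 j [-1.34  0.24  0.    1.34  0.    1.57]
[556.1, -681.9, 71.8] spin -50.6
```

>>> jog_arm:
  motion:
    - {"x": 45, "y": -40, "z": 0, "spin": -6, "fingers": 1}
    - {"x": 90, "y": -85, "z": 0, "spin": -12, "fingers": 1}
    - {"x": 130, "y": -130, "z": 0, "spin": -18, "fingers": 1}
    - {"x": 170, "y": -180, "z": 0, "spin": -24, "fingers": 1}
    - {"x": 205, "y": -230, "z": 0, "spin": -30, "fingers": 1}
    - {"x": 240, "y": -280, "z": 0, "spin": -36, "fingers": 1}
    - {"x": 275, "y": -330, "z": 0, "spin": -40, "fingers": 1}
    - {"x": 310, "y": -380, "z": 0, "spin": -45, "fingers": 1}

```text
clock: 1.1
eef_pos: [0.3296, -0.0434, 0.2313]
tool_rot: [0.873, 0.488, 0.0, 0.0]
ft_force: [0.7, 0.3, -0.3]
grip_width: -0.0001
grasp_force: 0.0
```

```bash
python3 -c "
from h import *
plan([(.499,.306,.23,63.9),(.499,.306,.06,63.9)])"
```

```text
at [ 0.3296 -0.0434  0.2313] ang 58.5 w -0.0001 F [ 0.7  0.3 -0.3] t 1.1 j [-0.13 -0.1  -0.36  1.3  -0.    1.99]
[386.4, -38.2, 1.4] spin -5.4
[386.4, -38.3, 171.4] spin -5.4
```

>>> jog_arm:
  motion:
    - {"x": 45, "y": -5, "z": 0, "spin": -10.5, "fingers": 1}
    - {"x": 95, "y": -10, "z": 0, "spin": -21, "fingers": 1}
    - {"x": 145, "y": -15, "z": 0, "spin": -31.5, "fingers": 1}
    - {"x": 195, "y": -20, "z": 0, "spin": -42, "fingers": 1}
    - {"x": 245, "y": -25, "z": 0, "spin": -52.5, "fingers": 1}
    - {"x": 295, "y": -30, "z": 0, "spin": -63, "fingers": 1}
    - {"x": 345, "y": -34, "z": 0, "spin": -73.5, "fingers": 1}
    - {"x": 386, "y": -38, "z": 20, "spin": -84, "fingers": 1}

```text
clock: 2.1
eef_pos: [0.501, 0.3056, 0.212]
tool_rot: [0.32, 0.948, 0.001, 0.001]
ft_force: [0.1, 1.2, -0.2]
grip_width: 0.0003
grasp_force: 0.0
```

```bash
python3 -c "
from h import *
def P(phi,off):
    r=np.array([np.cos(phi),np.sin(phi)]); t=np.array([r[1],-r[0]]); q=H+.124*r-off*t; return (*q,.06,np.degrees(phi)+90)
plan([P(1.115,.032)])"
```

```text
at [0.501  0.3056 0.212 ] ang 142.7 w 0.0003 F [ 0.1  1.2 -0.2] t 2.1 j [ 0.55  0.42  0.21  1.36 -0.    1.2 ]
[-0.7, -0.8, 152.0] spin -11.2
```

>>> jog_arm:
  motion:
    - {"x": 0, "y": 0, "z": 40, "spin": -6, "fingers": 1}
    - {"x": 0, "y": 0, "z": 90, "spin": -11, "fingers": 1}
    - {"x": 0, "y": 0, "z": 130, "spin": -11, "fingers": 1}
    - {"x": 0, "y": 0, "z": 152, "spin": -11, "fingers": 1}
    - {"x": 0, "y": 0, "z": 152, "spin": -11, "fingers": 1}

```text
clock: 2.72
eef_pos: [0.4975, 0.302, 0.0566]
tool_rot: [0.231, 0.973, -0.002, -0.002]
ft_force: [-0.3, 0.1, 0.3]
grip_width: -0.0
grasp_force: 0.0
```

```bash
python3 - <<'E'
from h import *
def P(phi,off):
    r=np.array([np.cos(phi),np.sin(phi)]); t=np.array([r[1],-r[0]]); q=H+.124*r-off*t; return (*q,.06,np.degrees(phi)+90)
plan([P(phi,.018) for phi in (1.05,.9,.75,.6,.45,.3,.15,0,-.10,-.145)])
save('scene','scene1.png'); a=cv2.imread('pics/scene1.png')[230:330,180:340]
cv2.imwrite('pics/crop2.png',cv2.resize(a,None,fx=5,fy=5,interpolation=cv2.INTER_CUBIC))
E
```

```text
at [0.4975 0.302  0.0566] ang 153.3 w -0.0 F [-0.3  0.1  0.3] t 2.725 j [ 0.55  0.53 -0.04  1.01  0.    1.01]
[-24.4, 5.3, -3.5] spin 3.2
[-43.1, 5.6, -3.6] spin 11.8
[-61.7, 3.0, -3.6] spin 20.4
[-79.7, -2.3, -3.6] spin 29.0
[-96.8, -10.2, -3.6] spin 37.6
[-112.4, -20.6, -3.6] spin 46.2
[-126.3, -33.2, -3.6] spin 54.7
[-138.2, -47.8, -3.6] spin 63.3
[-144.8, -58.4, -3.6] spin 69.1
[-147.5, -63.4, -3.5] spin 71.6
```

View pics/crop2.png

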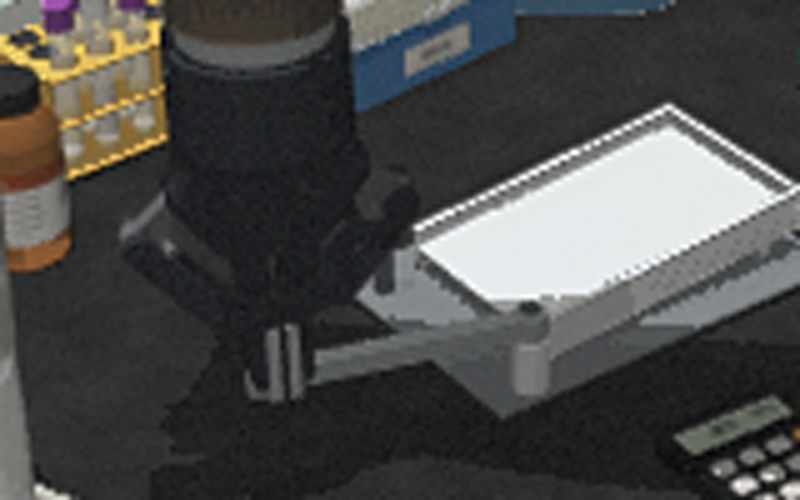

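The fingers stand at crop (275,365), just behind the knob, and the arm bar is clear. Next I push the knob along its arc.

>>> jog_arm:
  motion:
    - {"x": -22, "y": 4, "z": -2, "spin": 3, "fingers": 1}
    - {"x": -43, "y": 5, "z": -2, "spin": 12, "fingers": 1}
    - {"x": -62, "y": 3, "z": -2, "spin": 20, "fingers": 1}
    - {"x": -80, "y": -2, "z": -2, "spin": 29, "fingers": 1}
    - {"x": -97, "y": -10, "z": -2, "spin": 37.5, "fingers": 1}
    - {"x": -112, "y": -21, "z": -2, "spin": 46, "fingers": 1}
    - {"x": -126, "y": -33, "z": -2, "spin": 55, "fingers": 1}
    - {"x": -133, "y": -41, "z": -2, "spin": 60, "fingers": 1}

```text
clock: 3.78
eef_pos: [0.6018, 0.2067, 0.0635]
tool_rot: [0.688, 0.726, 0.002, 0.001]
ft_force: [-0.3, 1.0, -0.6]
grip_width: -0.0002
grasp_force: 0.3
```

```bash
python3 - <<'E'
from h import *
def P(phi,off):
    r=np.array([np.cos(phi),np.sin(phi)]); t=np.array([r[1],-r[0]]); q=H+.124*r-off*t; return (*q,.06,np.degrees(phi)+90)
plan([P(0,.018),P(-.1,.018),P(-.145,.018),P(-.145,.012)])
E
```

```text
at [0.6018 0.2067 0.0635] ang 93.1 w -0.0002 F [-0.3  1.  -0.6] t 3.775 j [0.33 0.62 0.13 1.08 0.   1.85]
[-9.2, -2.7, 3.5] spin 3.1
[-21.7, -2.2, 3.5] spin 8.8
[-27.3, -2.4, 3.5] spin 11.4
[-33.2, -3.6, 3.4] spin 11.4
```

Next, gentle steps up to the stop.

>>> jog_arm:
  motion:
    - {"x": -9, "y": -2, "z": 0, "spin": 3, "fingers": 1}
    - {"x": -16, "y": -2, "z": 0, "spin": 6, "fingers": 1}
    - {"x": -22, "y": -2, "z": 0, "spin": 9, "fingers": 1}
    - {"x": -25, "y": -2, "z": 0, "spin": 11, "fingers": 1}
    - {"x": -27, "y": -2, "z": 0, "spin": 11, "fingers": 1}

```text
clock: 4.4
eef_pos: [0.6004, 0.1801, 0.0625]
tool_rot: [0.753, 0.658, 0.001, 0.0]
ft_force: [-0.7, 1.2, 0.8]
grip_width: 0.0001
grasp_force: 0.2
```

>>> jog_arm:
  motion:
    - {"x": -2, "y": 0, "z": 0, "spin": 0, "fingers": 1}
    - {"x": -3, "y": 0, "z": 0, "spin": 0, "fingers": 1}
    - {"x": -4, "y": 0, "z": 0, "spin": 0, "fingers": 1}

```text
clock: 4.78
eef_pos: [0.5996, 0.1776, 0.0618]
tool_rot: [0.752, 0.659, 0.002, -0.001]
ft_force: [1.4, 6.2, 1.3]
grip_width: -0.0004
grasp_force: 3.3
```

```bash
python3 - <<'E'
from h import *
o=readout.get_obs();print(o['eef_pos'],o['ft_force'])
save('top','top2.png'); a=cv2.imread('pics/top2.png')[215:315,180:340]
cv2.imwrite('pics/crop3.png',cv2.resize(a,None,fx=5,fy=5,interpolation=cv2.INTER_CUBIC))
E
```

```text
[0.59960326 0.17758296 0.06178129] [1.44296535 6.2485551  1.33146343]
```

>>> jog_arm:
  motion:
    - {"x": -1, "y": 0, "z": 0, "spin": 0, "fingers": 1}
    - {"x": -2, "y": 0, "z": 0, "spin": 0, "fingers": 1}

```text
clock: 5.08
eef_pos: [0.5995, 0.1774, 0.0618]
tool_rot: [0.752, 0.659, 0.003, -0.002]
ft_force: [0.5, 10.9, -0.8]
grip_width: 0.0001
grasp_force: 5.4
```

>>> jog_arm:
  motion:
    - {"x": 12, "y": 0, "z": 0, "spin": 0, "fingers": 1}
    - {"x": 25, "y": 0, "z": -30, "spin": 0, "fingers": 1}
    - {"x": 25, "y": 0, "z": -75, "spin": -5, "fingers": 1}
    - {"x": 0, "y": 0, "z": -125, "spin": -15, "fingers": 0}
    - {"x": -50, "y": 0, "z": -140, "spin": -25, "fingers": -1}
    - {"x": -105, "y": 0, "z": -140, "spin": -35, "fingers": -1}
    - {"x": -160, "y": 0, "z": -140, "spin": -45, "fingers": -1}
    - {"x": -215, "y": 0, "z": -140, "spin": -55, "fingers": -1}

```text
clock: 6.08
eef_pos: [0.5693, -0.0411, 0.201]
tool_rot: [0.361, 0.933, -0.001, -0.0]
ft_force: [1.1, 0.2, -0.4]
grip_width: 0.0848
grasp_force: 0.0
```

```bash
python3 - <<'E'
from h import *
plan([(.519,-.268,.15,232.2)])
E
```

```text
at [ 0.5693 -0.0411  0.201 ] ang 137.7 w 0.0848 F [ 1.1  0.2 -0.4] t 6.075 j [-0.07  0.4   0.14  1.32 -0.    0.67]
[-115.6, -201.5, 51.4] spin -94.5
```

>>> jog_arm:
  motion:
    - {"x": -20, "y": -35, "z": 10, "spin": -10.5, "fingers": -1}
    - {"x": -40, "y": -70, "z": 20, "spin": -21, "fingers": -1}
    - {"x": -60, "y": -105, "z": 30, "spin": -31.5, "fingers": -1}
    - {"x": -80, "y": -140, "z": 40, "spin": -42, "fingers": -1}
    - {"x": -95, "y": -170, "z": 50, "spin": -52.5, "fingers": -1}
    - {"x": -110, "y": -195, "z": 50, "spin": -63, "fingers": -1}
    - {"x": -115, "y": -201, "z": 50, "spin": -73.5, "fingers": -1}
    - {"x": -115, "y": -201, "z": 50, "spin": -84, "fingers": -1}

```text
clock: 7.08
eef_pos: [0.5175, -0.2661, 0.1506]
tool_rot: [-0.355, 0.935, 0.0, -0.001]
ft_force: [-0.6, 0.2, 0.5]
grip_width: 0.0855
grasp_force: 0.0
```

```bash
python3 - <<'E'
from h import *
plan([(.519,-.268,.15,232.2),(.519,-.268,.001,232.2)])
save('top','top3.png'); a=cv2.imread('pics/top3.png')[215:315,180:340]
b=cv2.imread('pics/top3.png')[200:300,400:500]
cv2.imwrite('pics/crop3.png',cv2.convertScaleAbs(cv2.resize(np.hstack([a,b]),None,fx=3,fy=3,interpolation=cv2.INTER_CUBIC),alpha=1.3))
E
```

```text
at [ 0.5175 -0.2661  0.1506] ang -138.4 w 0.0855 F [-0.6  0.2  0.5] t 7.075 j [-0.47  0.45  0.09  1.21 -0.   -1.2 ]
[0.2, -2.5, 0.6] spin -10.6
[-0.2, -2.6, 149.6] spin -10.6
```

View pics/crop3.png

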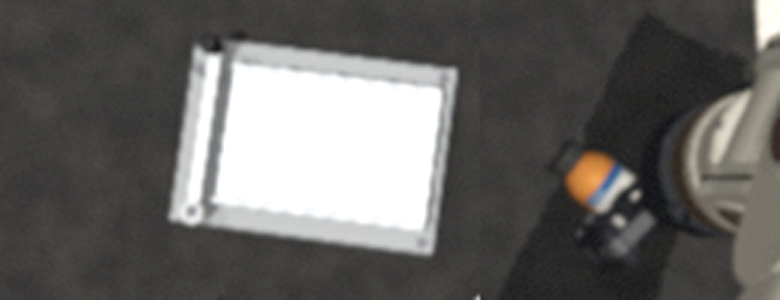

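The stop arm lies shut across the low end: the bar runs from crop (192,210) to the knob at (212,42), parallel to the plate edge. The bottle is undisturbed under the gripper at crop (595,180).

>>> jog_arm:
  motion:
    - {"x": 0, "y": -2, "z": 30, "spin": -10.5, "fingers": -1}
    - {"x": 0, "y": -2, "z": 70, "spin": -10.5, "fingers": -1}
    - {"x": 0, "y": -2, "z": 110, "spin": -10.5, "fingers": -1}
    - {"x": 0, "y": -2, "z": 135, "spin": -10.5, "fingers": -1}
    - {"x": 0, "y": -2, "z": 147, "spin": -10.5, "fingers": -1}
    - {"x": 0, "y": -2, "z": 149, "spin": -10.5, "fingers": -1}
    - {"x": 0, "y": -2, "z": 149, "spin": -10.5, "fingers": -0.3}
    - {"x": 0, "y": -2, "z": 149, "spin": -10.5, "fingers": 0}

```text
clock: 8.12
eef_pos: [0.5208, -0.2669, 0.0036]
tool_rot: [-0.437, 0.899, -0.001, 0.001]
ft_force: [-0.1, -0.9, 0.2]
grip_width: 0.0518
grasp_force: 0.0
```

>>> jog_arm:
  motion:
    - {"x": 0, "y": 0, "z": 0, "spin": 0, "fingers": 0.3}
    - {"x": 0, "y": 0, "z": 0, "spin": 0, "fingers": 1}
    - {"x": 0, "y": 0, "z": 0, "spin": 0, "fingers": 1}
    - {"x": 0, "y": 0, "z": 0, "spin": 0, "fingers": 1}
    - {"x": 0, "y": 0, "z": 0, "spin": 0, "fingers": 1}

```text
clock: 8.75
eef_pos: [0.5208, -0.2669, 0.0037]
tool_rot: [-0.437, 0.899, -0.001, 0.001]
ft_force: [-0.4, -0.1, 6.3]
grip_width: 0.0383
grasp_force: 60.2
```

```bash
python3 - <<'E'
from h import *
save('scene','scene4.png'); a=cv2.imread('pics/scene4.png')[180:270,330:450]
cv2.imwrite('pics/crop4.png',cv2.resize(a,None,fx=5,fy=5,interpolation=cv2.INTER_CUBIC))
plan([])
E
```

```text
at [ 0.5208 -0.2669  0.0037] ang -128.2 w 0.0381 F [-0.6  1.   6.1] t 8.8 j [-0.47  0.59 -0.09  0.88 -0.   -1.38]
```

View pics/crop4.png

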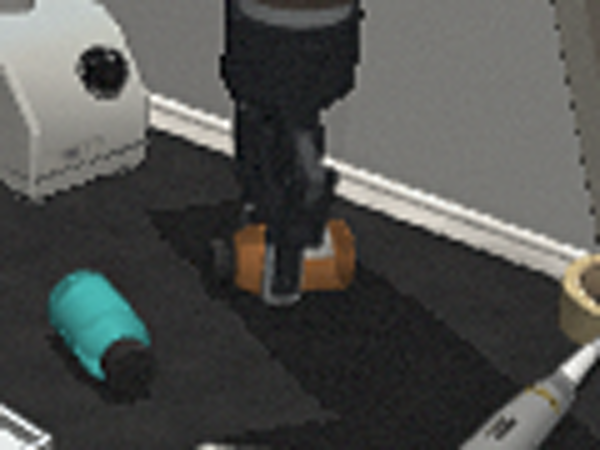

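The finger sits at the bottle's middle (crop (285,260)), gripping at 60 N. Now I lift.

>>> jog_arm:
  motion:
    - {"x": 0, "y": 0, "z": -5, "spin": 0, "fingers": 1}
    - {"x": 0, "y": 0, "z": -15, "spin": 0, "fingers": 1}
    - {"x": 0, "y": 0, "z": -40, "spin": 0, "fingers": 1}
    - {"x": 0, "y": 0, "z": -75, "spin": 0, "fingers": 1}
    - {"x": 0, "y": 0, "z": -110, "spin": 0, "fingers": 1}
    - {"x": 0, "y": 0, "z": -130, "spin": 0, "fingers": 1}
    - {"x": 0, "y": 0, "z": -130, "spin": 0, "fingers": 1}

```text
clock: 9.68
eef_pos: [0.5211, -0.2671, 0.1346]
tool_rot: [-0.437, 0.899, -0.002, 0.001]
ft_force: [0.3, -1.0, -1.6]
grip_width: 0.0384
grasp_force: 60.3
```

```bash
python3 - <<'E'
from h import *
q=RO+.04*RY
plan([(*q,.14,171.7)])
E
```

```text
at [ 0.5211 -0.2671  0.1346] ang -128.2 w 0.0384 F [ 0.3 -1.  -1.6] t 9.675 j [-0.47  0.46  0.07  1.17  0.   -1.38]
[-313.0, 234.4, -6.2] spin 60.1
```

>>> jog_arm:
  motion:
    - {"x": -25, "y": 18, "z": 0, "spin": 5, "fingers": 1}
    - {"x": -60, "y": 45, "z": -3, "spin": 12, "fingers": 1}
    - {"x": -100, "y": 75, "z": -5, "spin": 20, "fingers": 1}
    - {"x": -140, "y": 105, "z": -5, "spin": 28, "fingers": 1}
    - {"x": -180, "y": 135, "z": -5, "spin": 36, "fingers": 1}
    - {"x": -220, "y": 165, "z": -5, "spin": 44, "fingers": 1}
    - {"x": -260, "y": 195, "z": -5, "spin": 52, "fingers": 1}
    - {"x": -290, "y": 217, "z": -5, "spin": 60, "fingers": 1}

```text
clock: 10.68
eef_pos: [0.5272, 0.0976, 0.1358]
tool_rot: [0.073, 0.997, -0.0, -0.001]
ft_force: [0.1, -0.9, -1.1]
grip_width: 0.0382
grasp_force: 60.2
```

```bash
python3 - <<'E'
from h import *
q=RO+.04*RY
plan([(*q,.14,171.7),(*q,.029,171.7)])
E
```

```text
at [0.5272 0.0976 0.1358] ang 171.7 w 0.0382 F [ 0.1 -0.9 -1.1] t 10.675 j [ 0.18  0.37 -0.07  1.13  0.    0.33]
[0.9, 26.5, -4.2] spin -0.0
[0.6, 26.5, 106.8] spin -0.0
```

>>> jog_arm:
  motion:
    - {"x": 0, "y": 12, "z": 10, "spin": 0, "fingers": 1}
    - {"x": 0, "y": 24, "z": 35, "spin": 0, "fingers": 1}
    - {"x": 0, "y": 26, "z": 65, "spin": 0, "fingers": 1}
    - {"x": 0, "y": 26, "z": 84, "spin": 0, "fingers": 1}
    - {"x": 0, "y": 26, "z": 92, "spin": 0, "fingers": 1}
    - {"x": 0, "y": 26, "z": 92, "spin": 0, "fingers": 1}

```text
clock: 11.42
eef_pos: [0.5314, 0.1206, 0.0443]
tool_rot: [0.071, 0.997, -0.0, -0.001]
ft_force: [0.3, -0.4, -1.0]
grip_width: 0.0382
grasp_force: 60.3
```

```bash
python3 - <<'E'
from h import *
q=RO+.04*RY
plan([(*q,.029,171.7)])
save('scene','scene5.png'); a=cv2.imread('pics/scene5.png')[210:330,200:360]
cv2.imwrite('pics/crop5.png',cv2.resize(a,None,fx=5,fy=5,interpolation=cv2.INTER_CUBIC))
E
```

```text
at [0.5314 0.1206 0.0443] ang 171.8 w 0.0382 F [ 0.3 -0.4 -1. ] t 11.425 j [ 0.22  0.48 -0.16  0.93 -0.    0.37]
[1.6, 3.1, 15.3] spin 0.1
```

View pics/crop5.png

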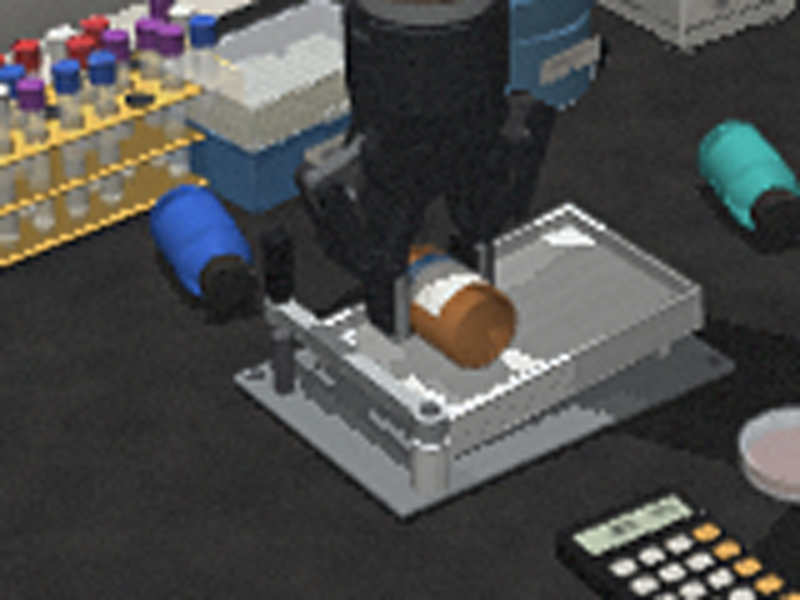

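The bottle hangs over the lane with its foot towards the robot (crop (485,320)), and the arm is shut in front of it. I'll lower it slowly until it touches.

>>> jog_arm:
  motion:
    - {"x": 0, "y": 2, "z": 5, "spin": 0, "fingers": 1}
    - {"x": 0, "y": 2, "z": 9, "spin": 0, "fingers": 1}
    - {"x": 0, "y": 2, "z": 12, "spin": 0, "fingers": 1}
    - {"x": 0, "y": 2, "z": 12, "spin": 0, "fingers": 1}

```text
clock: 11.98
eef_pos: [0.5322, 0.1234, 0.0331]
tool_rot: [0.071, 0.997, -0.0, -0.0]
ft_force: [-0.6, -0.1, -0.4]
grip_width: 0.0383
grasp_force: 60.3
```

>>> jog_arm:
  motion:
    - {"x": 0, "y": 0, "z": 1, "spin": 0, "fingers": 1}
    - {"x": 0, "y": 0, "z": 2, "spin": 0, "fingers": 1}
    - {"x": 0, "y": 0, "z": 2, "spin": 0, "fingers": 1}

```text
clock: 12.35
eef_pos: [0.5323, 0.1234, 0.0312]
tool_rot: [0.071, 0.997, -0.0, -0.0]
ft_force: [-0.2, -0.2, -0.9]
grip_width: 0.0386
grasp_force: 60.3
```

>>> jog_arm:
  motion:
    - {"x": 0, "y": 0, "z": 1, "spin": 0, "fingers": 1}
    - {"x": 0, "y": 0, "z": 2, "spin": 0, "fingers": 1}
    - {"x": 0, "y": 0, "z": 2, "spin": 0, "fingers": 1}

```text
clock: 12.72
eef_pos: [0.5323, 0.1234, 0.0292]
tool_rot: [0.071, 0.997, -0.0, -0.0]
ft_force: [0.3, 0.2, -0.8]
grip_width: 0.0388
grasp_force: 60.3
```

>>> jog_arm:
  motion:
    - {"x": 0, "y": 0, "z": 1, "spin": 0, "fingers": 1}
    - {"x": 0, "y": 0, "z": 1, "spin": 0, "fingers": 1}
    - {"x": 0, "y": 0, "z": 1.5, "spin": 0, "fingers": 1}

```text
clock: 13.1
eef_pos: [0.5325, 0.1234, 0.0287]
tool_rot: [0.071, 0.997, 0.0, 0.0]
ft_force: [-3.9, -0.6, 10.2]
grip_width: 0.0383
grasp_force: 61.0
```

>>> jog_arm:
  motion:
    - {"x": 0, "y": 0, "z": -0.5, "spin": 0, "fingers": 0.05}
    - {"x": 0, "y": 0, "z": -0.5, "spin": 0, "fingers": 0}
    - {"x": 0, "y": 0, "z": -0.5, "spin": 0, "fingers": -0.05}
    - {"x": 0, "y": 0, "z": -0.5, "spin": 0, "fingers": -0.1}
    - {"x": 0, "y": 0, "z": -0.5, "spin": 0, "fingers": -0.1}
    - {"x": 0, "y": 0, "z": -0.5, "spin": 0, "fingers": -0.1}

```text
clock: 13.85
eef_pos: [0.5324, 0.1234, 0.0283]
tool_rot: [0.071, 0.997, -0.0, -0.0]
ft_force: [0.7, -0.5, 1.1]
grip_width: 0.0469
grasp_force: 0.0
```

```bash
python3 - <<'E'
from h import *
save('scene','scene6.png'); a=cv2.imread('pics/scene6.png')[230:330,220:340]
save('top','top6.png'); b=cv2.imread('pics/top6.png')[220:320,220:340]
cv2.imwrite('pics/crop6.png',cv2.resize(np.hstack([a,b]),None,fx=3.3,fy=3.3,interpolation=cv2.INTER_CUBIC))
plan([])
E
```

```text
at [0.5324 0.1234 0.0283] ang 171.8 w 0.0468 F [0.7 0.9 0.1] t 13.95 j [ 0.23  0.5  -0.18  0.89  0.    0.37]
```

View pics/crop6.png

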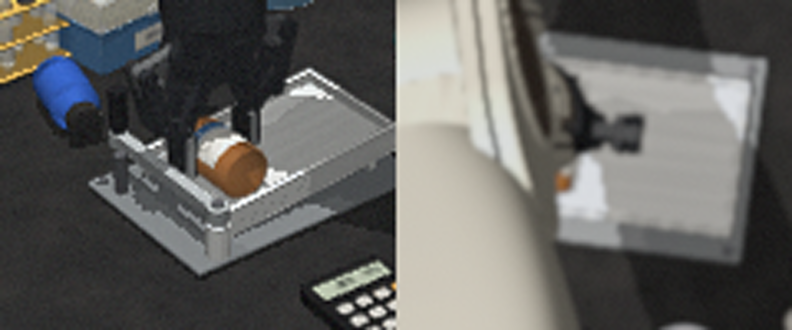

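The bottle lies on the deck with its foot towards the robot, resting on the downhill finger, and the arm is still shut. I'll lift slowly so that it rolls gently to the arm.

>>> jog_arm:
  motion:
    - {"x": 0, "y": 0, "z": -3, "spin": 0, "fingers": -0.1}
    - {"x": 0, "y": 0, "z": -6, "spin": 0, "fingers": -0.1}
    - {"x": 0, "y": 0, "z": -9, "spin": 0, "fingers": -0.1}
    - {"x": 0, "y": 0, "z": -11, "spin": 0, "fingers": -0.1}
    - {"x": 0, "y": 0, "z": -12, "spin": 0, "fingers": -0.1}
    - {"x": 0, "y": 0, "z": -13, "spin": 0, "fingers": -0.1}
    - {"x": 0, "y": 0, "z": -14, "spin": 0, "fingers": -0.1}
    - {"x": 0, "y": 0, "z": -15, "spin": 0, "fingers": -0.1}

```text
clock: 14.95
eef_pos: [0.5323, 0.1234, 0.0433]
tool_rot: [0.071, 0.997, -0.0, -0.0]
ft_force: [-0.4, -0.6, -0.2]
grip_width: 0.0469
grasp_force: 0.0
```

>>> jog_arm:
  motion:
    - {"x": 0, "y": 0, "z": -1, "spin": 0, "fingers": -0.1}
    - {"x": 0, "y": 0, "z": -2, "spin": 0, "fingers": -0.1}
    - {"x": 0, "y": 0, "z": -3, "spin": 0, "fingers": -0.1}
    - {"x": 0, "y": 0, "z": -4, "spin": 0, "fingers": -0.1}
    - {"x": 0, "y": 0, "z": -5.5, "spin": 0, "fingers": -0.1}
    - {"x": 0, "y": 0, "z": -7, "spin": 0, "fingers": -0.1}
    - {"x": 0, "y": 0, "z": -8.5, "spin": 0, "fingers": -0.1}
    - {"x": 0, "y": 0, "z": -10, "spin": 0, "fingers": -0.1}

```text
clock: 15.95
eef_pos: [0.5324, 0.1234, 0.0534]
tool_rot: [0.071, 0.997, 0.0, -0.0]
ft_force: [1.0, 0.0, -0.1]
grip_width: 0.0469
grasp_force: 0.0
```

>>> jog_arm:
  motion:
    - {"x": 0, "y": 0, "z": -1.5, "spin": 0, "fingers": -0.1}
    - {"x": 0, "y": 0, "z": -3, "spin": 0, "fingers": -0.1}
    - {"x": 0, "y": 0, "z": -5, "spin": 0, "fingers": -0.1}
    - {"x": 0, "y": 0, "z": -8, "spin": 0, "fingers": -0.1}
    - {"x": 0, "y": 0, "z": -15, "spin": 0, "fingers": -0.1}
    - {"x": 0, "y": 0, "z": -40, "spin": 0, "fingers": -0.1}
    - {"x": 0, "y": 0, "z": -80, "spin": 0, "fingers": -0.1}
    - {"x": 0, "y": 0, "z": -120, "spin": 0, "fingers": -0.1}

```text
clock: 16.95
eef_pos: [0.5322, 0.1234, 0.1747]
tool_rot: [0.071, 0.997, -0.0, -0.0]
ft_force: [0.7, -0.5, -0.3]
grip_width: 0.0469
grasp_force: 0.0
```

>>> jog_arm:
  motion:
    - {"x": 0, "y": -40, "z": -30, "spin": 0, "fingers": -0.1}
    - {"x": 0, "y": -90, "z": -40, "spin": 0, "fingers": -0.1}
    - {"x": 0, "y": -140, "z": -40, "spin": 0, "fingers": -0.1}
    - {"x": 0, "y": -190, "z": -40, "spin": 0, "fingers": -0.1}
    - {"x": 0, "y": -230, "z": -40, "spin": 0, "fingers": -0.1}
    - {"x": 0, "y": -250, "z": -40, "spin": 0, "fingers": -0.1}
    - {"x": 0, "y": -250, "z": -40, "spin": 0, "fingers": -0.1}

```text
clock: 17.82
eef_pos: [0.4966, -0.1254, 0.2138]
tool_rot: [0.073, 0.997, -0.0, 0.0]
ft_force: [0.2, -0.6, -1.0]
grip_width: 0.0466
grasp_force: 0.0
```

```bash
python3 - <<'E'
from h import *
save('scene','scene7.png'); a=cv2.imread('pics/scene7.png')[230:330,220:340]
save('top','top7.png'); b=cv2.imread('pics/top7.png')[220:320,220:340]
cv2.imwrite('pics/crop7.png',cv2.resize(np.hstack([a,b]),None,fx=3.3,fy=3.3,interpolation=cv2.INTER_CUBIC))
plan([])
E
```

```text
at [ 0.4969 -0.1238  0.2136] ang 171.8 w 0.047 F [-0.2  0.2 -0.4] t 17.925 j [-0.24  0.27  0.    1.3   0.   -0.1 ]
```

View pics/crop7.png

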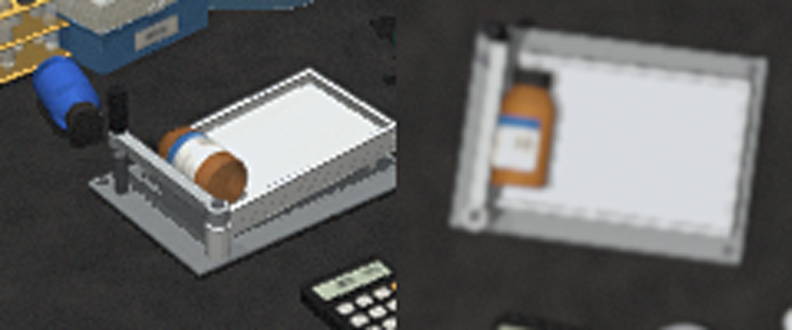

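The bottle lies crosswise against the shut arm, cap away from the robot (top crop, cap at (530,80)). One quick check that the knob hasn't moved, comparing before and after in the top view.

```bash
python3 - <<'E'
from h import *
def bar(f):
    g=cv2.imread(f,0); r=[]
    for v in (236,245,255,265,275):
        x=g[v,234:262].astype(int); r.append(x.tolist())
    return np.array(r)
A=bar('pics/top3.png');B=bar('pics/top7.png')
for a,b in zip(A,B): print(a[:20],b[:20],sep='\n')
E
```

```text
[ 49  47  47  46  45  46  47  48  50  69 107 129 128 131 157 190 203 205
 191 142]
[ 48  48  47  47  45  47  46  46  51  69 107 128 128 134 164 195 205 205
 189 139]
[ 46  48  45  46  44  47  46  59  97 136 152 154 153 172 196 204 204 185
 136  98]
[ 48  44  47  48  46  45  45  59  98 135 152 155 157 176 198 206 204 184
 134  97]
[ 45  42  45  45  42  45  64 112 148 156 156 166 186 201 206 193 152 103
  92  95]
[ 44  45  45  45  43  43  64 112 147 156 156 168 188 202 206 192 152 108
 100 108]
[ 47  47  46  43  54  93 132 153 155 155 171 196 207 206 187 135  94  94
 101 136]
[ 48  49  46  44  55  92 132 153 156 155 172 198 206 205 195 187 199 212
 217 217]
[ 50  50  48  67 113 148 157 156 166 186 202 207 194 155 105  95  94 110
 164 206]
[ 50  48  50  66 113 149 158 157 166 187 203 207 195 154 107  95 103 108
 121 136]
```

```bash
python3 -c "
from workcell import bot
print(bot.job_done())"
```

```text
the job is handed in; nothing more can be done
None
```

The job is handed in at about 18 s: the stop arm was shut first, and the bottle now lies crosswise against it with its cap away from the robot; none of the other things were touched.

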